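# Open the double-latched food carrier at the pancake stall

## Robot

A 6-joint arm with a two-finger parallel gripper is mounted at the origin on the work surface. World frame = base frame: x ahead of the robot, y to its left, z up, the work surface at z = 0. Lengths are in mm, angles in rad, forces in N, time in s.
With the tool pointing down it reaches from about 350 to 875 mm from the base axis. Payload 4.2 kg.
Tool frame: the origin (TCP) lies on the centre line of the jaws, within the pads' length; the fingertips stand 22 mm ahead of it and the grasp point (between the pads) lies 3 mm ahead of it (bot.finger_overhang is the z of the fingertips in the tool frame, in mm); z points along the fingers, y is the line along which they close (so a half turn about z gives the same grasp; the last joint's range is limited). The gripper opens to 87 mm and grips with 3 to 60 N. Pads are 19 mm wide; open, the fingers measure 117 mm over their backs; the gripper's body (75 mm by 190 mm) begins 51 mm behind the grasp point.
Start: joints at [0.259, 0.385, 0.008, 0, -1.194, -0.259], TCP at [624.979, 0.025, 244.55] pointing down, gripper open.
Joint ranges: [-3.14, 3.14], [-1.21, 2.06], [-1.07, 1.41], [-3.16, 2.05], [-2.99, -0.16], [-3.1, 3.1]. Speed limits (rad/s): [2.79, 2.79, 3.14, 3.14, 3.14, 3.14].

## Interface

Orientations are given as [roll, pitch, yaw] about the fixed x, y, z axes, in that order (R = Rz(yaw) Ry(pitch) Rx(roll)).
In Python, from bench import bot, planner, optics gives the robot as it stands. Calls block until the motion is done:
- bot.reach(position, orientation): joint-space move of the TCP to a pose.
- bot.move_linear(position, v=150, ori=None): straight line of the TCP; ori=None keeps the orientation; v is the mean speed in mm/s.
- bot.move_joints(angles): joint-space move.
- bot.command_gripper(opening): finger opening in mm; the grip force is fixed at half the most; returns when the fingers have stopped.
- bot.sleep(seconds).
- planner.solve_ik(position, orientation): joint angles nearest the present ones, or None.
- optics.snapshot(name): name is "scene" or "side" or "wrist"; returns a dict with "frame" (480x640x3 uint8, blue, green, red), "depth" (480x640 float32, mm along the optical axis (not along the pixel's ray), 0 where there is no reading), "camera_matrix" (3x3 intrinsics, pixels), "eye" and "attitude" of the camera in the world; the wrist camera has in their place "mount" (4x4, takes a point from camera to tool coordinates, whose origin is the TCP and whose axes are the flange's). Camera axes: x right, y up, looking along -z (the intrinsics and any distortion apply to the point x, -y, -z); pixel columns grow to the right and rows downward; lengths in mm; the calibration is good to about 2 mm. A picture is of the moment at which its call begins: read the wrist's pose just before it.
A pose or a line that the arm cannot do raises bot.Unreachable and nothing moves.
- bot.job_done(): hands the job in; it is judged then, once.
Readings, each from a call of its own:
- bot.read_time(): time.
- bot.read_joint_positions(): joint angles.
- bot.read_joint_vel(): joint speeds.
- bot.read_joint_efforts(): joint torques, N m.
- bot.read_ee_pos(): TCP position.
- bot.read_ee_rot(): TCP orientation.
- bot.read_contact_force(): force on the tool from outside, world axes, zero at the start.
- bot.read_moment(): the same for the moment, N m.
- bot.read_finger_gap(): finger opening in mm.
- bot.read_grip_force(): force on a finger pad.
Only numpy, scipy, OpenCV 4.12 (cv2) and the standard library are available. Lean on these libraries where they do the work, as an engineer would, in place of code of your own. Each camera call takes 0.05 s, during which the arm holds its last target. There are 200 camera calls.

## Task

Open the food carrier so that the pancakes can be served: swing its red front clip right down, ease the lid up by its front rail until the hidden safety catch stops it, then feel along under the rail for the catch's tongue, push it aside and raise the lid well open so that it stands by itself. Work with a light hand and never force the lid or the catch; leave the clip down and everything else on the counter where it stands.

Things in the scene. Friction and masses are not known exactly. Their poses are not given: they have to be found in the camera images.
- carrier: slate-grey food carrier, fast on the counter: 370 mm wide (y), tub from x = -158 to 110; end handles to y = +-215; 142 tall shut. Origin on the counter; x points from the front (clip side) to the hinge side, y left, z up; all mm below are in this frame. In front of the pan the tub ends in a ledge 72 high, over which the lid's grip rail lies; the safety catch stands on it
- lid_hinge (a joint): lid angle (rad): 0 shut, grows as the front rises, at most 1.6; well open means past 1.0. Hinge line along y at x = 110 mm, z = 132 mm. Balanced by a spring: 1 to 3 N at the rail moves it and it stays by itself where it is left. Unless the catch is held aside, the catch stops it at about 0.04 (rail up 10 mm)
- lid: the lid: grey slab 20 mm thick, front face at x = -90, with an aluminium grip rail held 28 mm off that face by brackets. Origin on the hinge line, axes as the carrier's when shut. Do not force it against its catch: at most 25 N between them
- rail_mid (a point): middle of the top of the grip rail, at x = -130, y = 0, z = 142 mm when shut; moves with the lid. The rail runs along y to +-175, is 24 mm wide (x) and 24 tall, with 28 mm of room behind it; pinch it from above across x. Brackets (10 mm wide at y = +-170, 30 wide at 0) and a nib in front at 0; free between
- clip (a joint): angle of the red front clip (rad): 0 upright, claw over the nib on the rail, lid locked; grows as its top swings out towards the robot and down, at most 1.3; lid free past 0.4, right down means past 1.0. Stiff, about 2 N at the pull, stays where it is left. Pivot along y at x = -168 mm, z = 45 mm; 20 mm wide plate, 100 mm long
- clip_pull (a point): centre of the clip's pull: a red lug 34 mm wide (y, wider than the clip), 12 thick, 28 long, sticking out of the clip towards the robot, in front of the rail; at x = -193, y = 0, z = 120 mm when fastened. Pinch it across its width from above; it turns between the fingers as it swings
- catch_rail: steel strip on the ledge under the rail, carrying the safety catch. Origin at x = -130, y = 0 on the counter, axes as the carrier's. The catch is not measured: its steel tongue hides below the rail, set anywhere from y = -125 to -65 (right half seen from the robot): an upright plate across the rail, 6 mm thick (y), x = -150 to -110, z = 98 to 116. At most 25 N on it
- catch_far_end (a point): point below the rail at y = -150, z = 106 mm, right of wherever the tongue is. With the lid eased up, fingers straddling the rail loosely, tips down to this height, slide left (+y) to the tongue. It gives only to the left (and 8 mm forward): 1 to 2 N at first, 3 to 5 N when it lets go after 14 mm, stop after 20 mm; it springs back. With the lid shut it is blocked
- sauce_tub_mid (a point): orange sauce tub with a white lid, 100 mm wide, 58 mm tall; point half-way up, on its axis. Leave it alone
- jam_tub_mid (a point): red jam tub with a white lid, 100 mm wide, 58 mm tall; point half-way up, on its axis. Leave it alone
- price_tag_a_mid (a point): price-tag stand, red and yellow card on a small black foot, 60 mm wide, 58 mm tall; point half-way up, on its axis. Leave it alone
- price_tag_b_mid (a point): price-tag stand, blue and yellow card on a small black foot, 60 mm wide, 58 mm tall; point half-way up, on its axis. Leave it alone
- syrup_bottle_mid (a point): amber syrup bottle, 60 mm wide, 165 mm tall; point half-way up, on its axis. Leave it alone
- honey_jar_mid (a point): amber honey jar with a brass lid, 72 mm wide, 85 mm tall; point half-way up, on its axis. Leave it alone
- spatula_grip (a point): spatula lying flat, 260 mm long; this point is on its handle. Leave it alone
Mind the look-alikes: they are no part of the job. Leave any black or turquoise look-alike of the part that bears jam_tub_mid alone.

How it is judged:
By the outcome, as a careful person would: the job done as asked, in the order asked, and still so for the second after the job is handed in, with the robot touching nothing.
It also fails if it takes over 69 s, if anything falls off the work surface, if the arm or the gripper's body presses on something with over 40 N, if the wrist force passes 120 N, or if a joint passes its speed limit or range.

## Working session

There is one attempt and no reset: what is moved stays moved. The work goes in short steps, each a Python script; the robot and the scene stay as the last script left them, time stands still between calls to the robot, and variables do not carry over. Pictures are saved under pics/ and viewed, at most 10 in all, crops included, and the job is handed in when it is done.

```bash
ls; mkdir -p pics
python3 - <<'E'
from bench import bot, planner, optics
import cv2,numpy as np,pickle
for n in ["scene","side"]:
    s=optics.snapshot(n); cv2.imwrite(f"pics/{n}0.png",s["frame"]); pickle.dump(s,open(f"{n}0.pkl","wb"))
    print(n,s["camera_matrix"],s["eye"],s["attitude"],s.keys())
print(bot.read_ee_rot(),bot.read_time(),bot.finger_overhang)
E
```

```text
pics
scene [[521.7843615    0.         314.84295683]
 [  0.         521.7843615  245.84716029]
 [  0.           0.           1.        ]] [1363.62475901  338.47771398 1293.47245235] [ 6.32351139e-01 -1.33962364e-03  1.99294227e+00] dict_keys(['frame', 'depth', 'camera_matrix', 'eye', 'attitude'])
side [[457.65740752   0.         325.90020454]
 [  0.         457.65740752 247.02890677]
 [  0.           0.           1.        ]] [ 382.86112771 -756.03407907  958.50806387] [ 0.72879267 -0.0069723  -0.20302225] dict_keys(['frame', 'depth', 'camera_matrix', 'eye', 'attitude'])
[ 3.13967503e+00 -1.06852569e-04 -1.57097240e+00] 0.1 22.0
```

View pics/scene0.png

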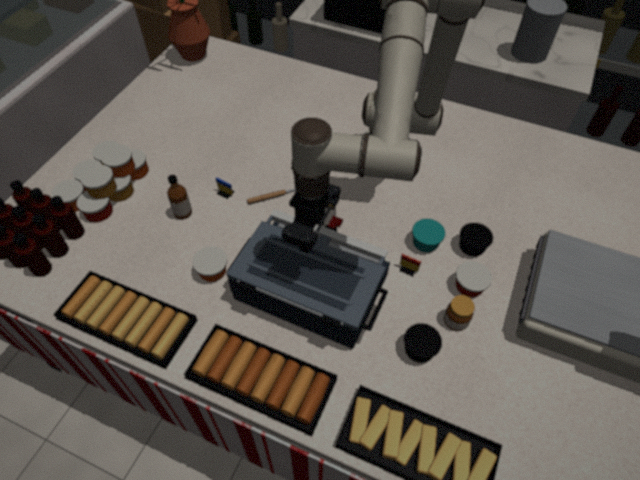

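View pics/side0.png

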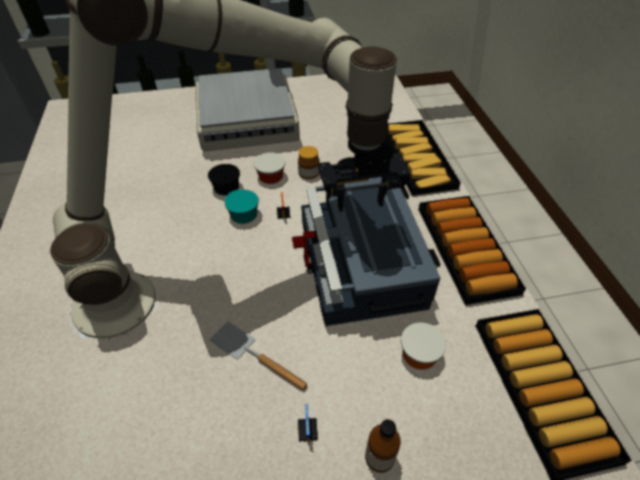

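The scene view shows the slate carrier at about (310,275), with its red clip at (335,223) on the robot side. In the side view the clip is at (303,240) and the bright rail runs from (312,190) to (335,315). The jam and sauce tubs, tags, bottle, spatula and the black and turquoise tubs (225,180) and (242,206) are all clear of it. There is only one slate carrier with a red clip and an aluminium rail (the big silver box at (245,100) has neither), so that is the one.

```bash
cat > h.py <<'E'
import numpy as np,cv2
from scipy.spatial.transform import Rotation as Ro
def cloud(s,T=None):
    K=s["camera_matrix"];d=s["depth"];v,u=np.indices(d.shape)
    P=np.stack([(u-K[0,2])/K[0,0]*d,-(v-K[1,2])/K[1,1]*d,-d],-1)
    if T is None: R=Ro.from_euler("xyz",s["attitude"]).as_matrix();t=s["eye"]
    else: R,t=T[:3,:3],T[:3,3]
    W=P@R.T+t; W[d<=0]=np.nan; return W
E
python3 - <<'E'
from h import *; import pickle
for n in ["side","scene"]:
    s=pickle.load(open(n+"0.pkl","rb"));W=cloud(s);f=s["frame"].astype(int)
    print(n,"table z",np.nanmedian(W[330:360,150:200,2]) if n=="side" else np.nanmedian(W[300:330,100:140,2]))
    hsv=cv2.cvtColor(s["frame"],cv2.COLOR_BGR2HSV)
    box=(W[...,0]>350)&(W[...,0]<950)&(abs(W[...,1])<300)
    red=box&((hsv[...,0]<6)|(hsv[...,0]>174))&(hsv[...,1]>150)&(hsv[...,2]>60)&(W[...,2]>60)&(W[...,2]<160)
    p=W[red];print("red",len(p),np.nanmedian(p,0),p.min(0),p.max(0))
    top=box&(W[...,2]>128)&(W[...,2]<150)
    n2,l=cv2.connectedComponents(top.astype(np.uint8))
    for i in range(1,n2):
        m=l==i
        if m.sum()>80:
            q=W[m];print(m.sum(),np.median(q,0),cv2.minAreaRect(q[:,:2].astype(np.float32)))
    # rail: bright grey
    br=box&(hsv[...,2]>130)&(hsv[...,1]<60)&(W[...,2]>130)&(W[...,2]<155)
    q=W[br]
    if len(q)>20:print("rail",len(q),cv2.minAreaRect(q[:,:2].astype(np.float32)),np.median(q,0),cv2.fitLine(q[:,:2].astype(np.float32),cv2.DIST_HUBER,0,.01,.01).ravel())
s=pickle.load(open("side0.pkl","rb"));cv2.imwrite("pics/crop1.png",cv2.resize(s["frame"][160:340,270:450],(720,720),interpolation=2)[:600])
E
```

```text
side table z -0.5186161710435044
red 140 [480.21331025   3.42715183 126.41844104] [463.38146699 -12.33844769  60.7884921 ] [513.3549658   19.16322193 147.06132401]
170 [688.98998395 167.42288618 141.47437971] ((681.0335083007812, 167.26539611816406), (106.26229858398438, 26.381797790527344), 3.043487310409546)
9552 [652.87442087 -51.05549148 142.71592516] ((638.7592163085938, -2.3881378173828125), (368.9079895019531, 304.1112060546875), 88.52610778808594)
rail 787 ((577.7305908203125, 33.54652404785156), (317.33197021484375, 294.8632507324219), 34.04399490356445) [533.74048999 -55.68278568 141.51169087] [ 1.6214451e-02  9.9986851e-01  5.3377771e+02 -2.1028654e+01]
scene table z 38.403630547326316
red 17 [492.62963787   7.92335158 144.71280944] [465.06710584  -3.31907677  60.52359383] [510.84164245 253.96520018 149.65754196]
9910 [681.22162995  24.85560135 143.84030166] ((629.5511474609375, 3.073883056640625), (377.9893493652344, 324.04620361328125), 89.1841812133789)
rail 416 ((536.8792114257812, -6.547332763671875), (84.44107818603516, 370.6435852050781), 9.592462539672852) [533.79572257  94.91372371 142.71930966] [1.4148792e-02 9.9989992e-01 5.3340228e+02 3.4400284e+01]
```

View pics/crop1.png

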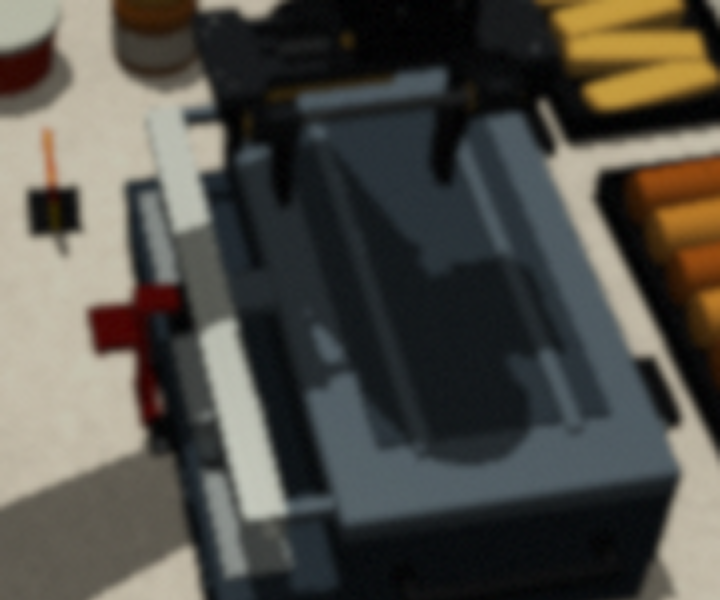

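The crop confirms it: red lug at (112,328), clip plate at (150,350), white rail from (165,110) to (265,515), lid behind. Next I move above the clip and refine the position with the wrist camera.

```bash
cat >> h.py <<'E'
def wrist(bot,optics):
    T=np.eye(4);T[:3,3]=bot.read_ee_pos();T[:3,:3]=Ro.from_euler("xyz",bot.read_ee_rot()).as_matrix()
    s=optics.snapshot("wrist");return s,cloud(s,T@np.array(s["mount"]))
E
python3 - <<'E'
from h import *;from bench import bot,planner,optics
for y in (0,3.1416):print(y,planner.solve_ik([470,3,330],[3.1416,0,y]))
bot.reach([480,3,330],[3.1416,0,-0.016])
s,W=wrist(bot,optics);cv2.imwrite("pics/w1.png",s["frame"]);print(s["mount"],bot.read_time(),bot.read_contact_force(),bot.read_joint_positions())
hsv=cv2.cvtColor(s["frame"],cv2.COLOR_BGR2HSV)
red=((hsv[...,0]<6)|(hsv[...,0]>174))&(hsv[...,1]>150)&(hsv[...,2]>50)
q=W[red&(W[...,2]>118)&(W[...,2]<150)];print("red",len(q),np.median(q,0),np.percentile(q,[2,98],0))
b=(hsv[...,2]>90)&(hsv[...,1]<70)&(abs(W[...,2]-142)<6)&(abs(W[...,0]-533)<25)
q=W[b];print("rail",len(q),np.median(q,0),np.percentile(q,[1,99],0),cv2.fitLine(q[:,:2].astype(np.float32),2,0,.01,.01).ravel() if len(q) else 0)
E
```

```text
0 [ 3.53287989e-01  6.16367731e-02 -2.02112703e-01 -7.13959445e-06
 -1.30704431e+00  1.21751020e+00]
3.1416 [ 3.53296861e-01  6.16368226e-02 -2.02118059e-01  7.13959105e-06
 -1.30704399e+00 -1.92408770e+00]
[[-2.79888449e-04  9.56341027e-01  2.92252906e-01  7.99566719e+01]
 [ 9.99999808e-01  4.29242631e-04 -4.46920940e-04  4.28173689e-02]
 [-5.52856237e-04  2.92252725e-01 -9.56340964e-01 -1.40315366e+02]
 [ 0.00000000e+00  0.00000000e+00  0.00000000e+00  1.00000000e+00]] 1.4667 [0.42609876 1.09344226 0.80125666] [ 3.45544368e-01  8.10338191e-02 -1.81818424e-01 -6.64314822e-05
 -1.30875609e+00  1.20861623e+00]
red 1670 [482.35343538   7.2543615  126.99521438] [[461.12225833  -7.47964852 124.80414116]
 [513.82198863  22.79327796 146.34815081]]
rail 13247 [535.31168464   7.13171833 142.04875859] [[ 521.18741868 -164.82804943  139.73993701]
 [ 556.20718527  178.36961734  143.80183748]] [1.6197406e-02 9.9986881e-01 5.3554749e+02 7.3219528e+00]
```

View pics/w1.png

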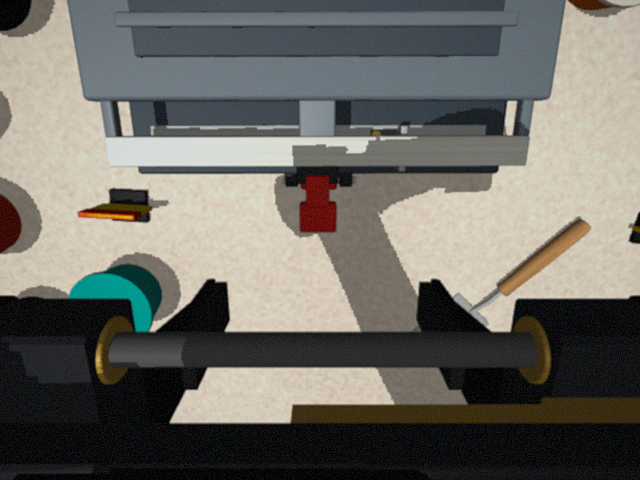

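The wrist view shows the rail from (107,150) to (527,150), so its middle is at u≈317. The lug is at (318,217). Small steel bits show on both sides of the rail at (403,128) and (401,168), probably the tongue's ends. A turquoise tub is at (115,295) and a tag at (115,205).

Run:
```python
from h import *;from bench import bot,planner,optics
s,W=wrist(bot,optics);np.set_printoptions(precision=1,suppress=True)
for n,(u,v) in dict(lug=(318,217),lugl=(303,222),lugr=(333,222),tagb=(130,195),tag=(100,213),tub=(100,285),tongueF=(402,167),tongueB=(404,127),yel=(376,133),ledge=(450,130),ledgeF=(450,169)).items(): print(n,np.nanmedian(W[v-1:v+2,u-1:u+2].reshape(-1,3),0))
ok=abs(W[...,2]-142)<5
for c in (130,160,200,250,460,500):
    r=np.where(ok[130:175,c])[0]+130; print(c,r.min(),r.max(),W[r.min(),c],W[r.max(),c])
r=np.where(ok[152])[0];print("ends",r.min(),r.max(),W[152,r.min()],W[152,r.max()])
cv2.imwrite("pics/w1c.png",cv2.resize(s["frame"][100:190,340:460],None,fx=6,fy=6,interpolation=cv2.INTER_CUBIC))
```

```text
lug [473.8   7.2 126.4]
lugl [469.2  21.  125.8]
lugr [468.8  -6.5 125.9]
tagb [475.3 235.4   7.8]
tag [465.1 246.5  57.4]
tub [380.4 261.8  58.2]
tongueF [516.5 -69.6 116.4]
tongueB [551.4 -69.8 116.8]
yel [545.5 -50.   82. ]
ledge [ 546.8 -123.6   75. ]
ledgeF [ 508.3 -127.4   72.3]
130 137 165 [548.  160.  141.3] [525.3 163.5 141.7]
160 137 165 [547.6 135.2 141.8] [524.9 138.4 141.8]
200 136 165 [547.7 103.4 138.1] [524.3 105.  141.4]
250 136 165 [547.   61.6 140.2] [523.6  63.  141.5]
460 136 165 [ 544.2 -110.6  142.7] [ 520.7 -112.6  143. ]
500 136 165 [ 543.6 -144.   141.3] [ 520.  -146.5  142. ]
ends 107 527 [536.4 179.9 143.4] [ 530.4 -167.5  142.1]
```

View pics/w1c.png

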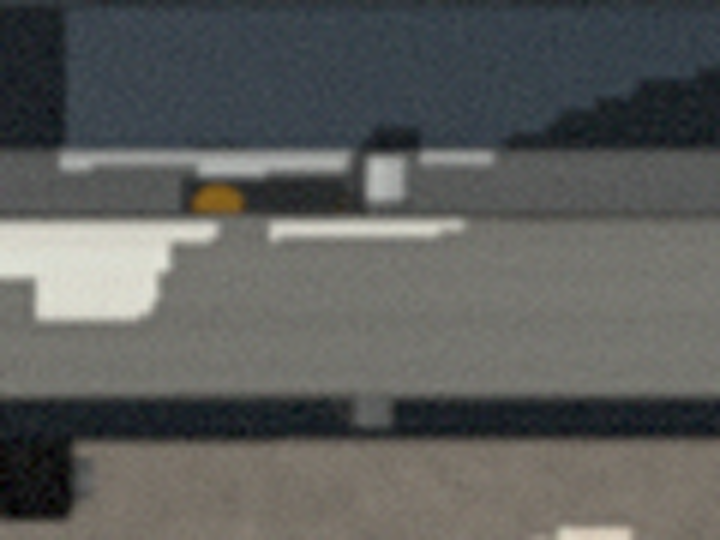

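Carrier pose: rail middle about (534.2, 6), yaw about -0.016. The crop shows the tongue's ends at (385,180) and (375,412), which puts it at carrier y≈-76. Now the clip.

```bash
cat >> h.py <<'E'
YAW=-0.016;O=np.array([664.2,4.0])
def C(x,y,z):
    c,s=np.cos(YAW),np.sin(YAW);return [O[0]+c*x-s*y,O[1]+s*x+c*y,z]
np.set_printoptions(precision=1,suppress=True)
E
python3 - <<'E'
from h import *;from bench import bot,planner,optics
p=lambda *a:print(*a,"t%.1f"%bot.read_time(),bot.read_contact_force())
bot.command_gripper(70)
bot.move_linear(C(-193,0,190),v=200);bot.move_linear(C(-193,0,123),v=120);p("down")
for g in (40,37):
    bot.command_gripper(g);p(g,bot.read_finger_gap(),bot.read_grip_force())
if np.abs(bot.read_contact_force()).max()<8:
    bot.command_gripper(33);p("closed",bot.read_finger_gap(),bot.read_grip_force())
E
```

```text
down t3.7 [ 0.1 -0.7  0.9]
40 40.04974813215379 0.0 t4.5 [ 0.8  0.2 -1.2]
37 36.86872914858134 0.0 t4.9 [-0.1 -0.2  0. ]
closed 34.01460280172014 26.818507807329297 t5.2 [-1.   4.1  0.9]
```

Run:
```python
from h import *;from bench import bot,planner,optics
for a in np.linspace(0.12,1.26,11):
    x=-168-25*np.cos(a)-75*np.sin(a);z=45+75*np.cos(a)-25*np.sin(a)
    bot.move_linear(C(x,0,z+3),v=60);f=bot.read_contact_force();print("%.2f"%a,f,"%.1f"%bot.read_finger_gap(),"t%.1f"%bot.read_time())
    if np.linalg.norm(f)>25: print("stop");break
```

```text
0.12 [2.5 4.2 0.4] 33.7 t5.5
0.23 [2.  6.2 1.3] 33.6 t5.8
0.35 [ 2.1  5.6 -0.2] 33.7 t6.1
0.46 [ 2.5  4.8 -0.8] 33.4 t6.4
0.58 [ 3.3  6.5 -1.4] 33.8 t6.7
0.69 [ 2.5  5.9 -1.5] 33.6 t7.0
0.80 [ 2.7  5.3 -1.9] 33.8 t7.3
0.92 [ 3.4  5.6 -1. ] 33.7 t7.6
1.03 [ 2.5  6.3 -1.1] 33.6 t7.9
1.15 [ 2.2  5.9 -1. ] 33.8 t8.2
1.26 [0.5 7.1 0.3] 33.8 t8.5
```

The clip is down. Next I release it, check it, and test the lift arc for reachability.

```bash
cat >> h.py <<'E'
def lidpose(a,y,gz,flip=1,tilt=None):
    """TCP pose for the pinch point at height gz (shut-lid frame), lid angle a"""
    R=Ro.from_euler("z",YAW)*Ro.from_euler("y",a if tilt is None else tilt)*Ro.from_euler("xyz",[np.pi,0,-flip*np.pi/2])
    rx,rz=-240,gz-132
    q=np.array(C(110+rx*np.cos(a)+rz*np.sin(a),y,132-rx*np.sin(a)+rz*np.cos(a)))
    return q-R.apply([0,0,3]),R.as_euler("xyz")
E
python3 - <<'E'
from h import *;from bench import bot,planner,optics
bot.command_gripper(60)
x,y,z=bot.read_ee_pos();bot.move_linear([x,y,z+130],v=200)
bot.reach([470,6,300],[np.pi,0,YAW])
s,W=wrist(bot,optics);cv2.imwrite("pics/w2.png",s["frame"])
for fl in (1,-1):
  for a in np.arange(0,1.21,.15):
    j=planner.solve_ik(*[list(v) for v in lidpose(a,-66,122,fl)]);print(fl,"%.2f"%a,None if j is None else np.round(j,2))
print(bot.read_time())
E
```

```text
1 0.00 [ 0.2  0.4 -0.4  0.  -0.8 -0.2]
1 0.15 [ 0.2  0.4 -0.2 -0.  -1.1 -0.2]
1 0.30 [ 0.2  0.4 -0.1 -0.1 -1.4 -0.2]
1 0.45 [ 0.1  0.5  0.1 -0.1 -1.6 -0.1]
1 0.60 [ 0.1  0.6  0.3 -0.1 -1.9 -0.1]
1 0.75 [ 0.1  0.7  0.5 -0.1 -2.1 -0.2]
1 0.90 [ 0.1  0.8  0.7 -0.1 -2.4 -0.2]
1 1.05 [ 0.1  0.9  1.  -0.2 -2.7 -0.3]
1 1.20 None
-1 0.00 [ 0.2  0.4 -0.4  0.  -0.8  2.9]
-1 0.15 [ 0.2  0.4 -0.2 -0.  -1.1  3. ]
-1 0.30 [ 0.2  0.4 -0.1 -0.1 -1.4  3. ]
-1 0.45 [ 0.1  0.5  0.1 -0.1 -1.6  3. ]
-1 0.60 [ 0.1  0.6  0.3 -0.1 -1.9  3. ]
-1 0.75 [ 0.1  0.7  0.5 -0.1 -2.1  3. ]
-1 0.90 [ 0.1  0.8  0.7 -0.1 -2.4  3. ]
-1 1.05 [ 0.1  0.9  1.  -0.2 -2.7  2.9]
-1 1.20 None
10.75
```

View pics/w2.png

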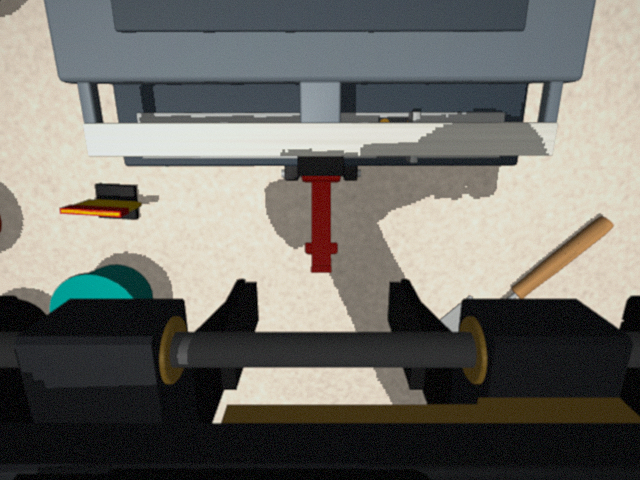

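The clip hangs right down, with the lug at (320,250). Next I pinch the rail at y=-140 and ease it up until it stops.

Run:
```python
from h import *;from bench import bot,planner,optics
p=lambda *a:print(*a,"t%.1f"%bot.read_time(),bot.read_contact_force())
P,r=lidpose(0,-140,132)
bot.command_gripper(38)
bot.reach([P[0],P[1],230],r);bot.move_linear([P[0],P[1],175],v=150);f0=np.array(bot.read_contact_force());p("above")
bot.move_linear(list(P),v=60);p("in")
for g in (30,27):
    bot.command_gripper(g);p(g,bot.read_finger_gap(),bot.read_grip_force())
if np.abs(bot.read_contact_force()-f0).max()<8:
    bot.command_gripper(23);p("closed",bot.read_finger_gap(),bot.read_grip_force())
    for a in np.arange(.006,.056,.004):
        q,r=lidpose(a,-140,132);bot.move_linear(list(q),v=25,ori=list(r))
        f=np.array(bot.read_contact_force());print("%.3f"%a,f,"%.1f"%bot.read_finger_gap())
        if f[2]-f0[2]<-9: break
p("end")
```

```text
above t13.1 [ 0.2  0.6 -0.4]
in t13.9 [ 0.1 -0.3 -0.3]
30 30.234828401176465 0.0 t14.4 [ 0.1  0.1 -0.3]
27 27.16074174698156 0.0 t14.8 [-0.2 -0.6 -0.5]
closed 23.593280529242787 22.86609356291592 t15.1 [ 2.3 -0.8  0.8]
0.006 [ 1.6 -0.5  2.2] 23.5
0.010 [2.9 0.3 2. ] 23.7
0.014 [4.  0.3 1. ] 23.2
0.018 [ 5.1 -0.7  1.4] 23.6
0.022 [5.2 0.6 0.8] 23.7
0.026 [5.4 0.5 1.4] 23.8
0.030 [4.9 0.3 2.3] 23.6
0.034 [4.7 0.1 0.8] 23.5
0.038 [ 4.7 -0.5  1.3] 23.9
0.042 [ 5.3 -0.6  0.1] 23.8
0.046 [ 6.7 -0.  -4.2] 23.6
0.050 [ 6.9 -2.2 -6.5] 23.9
0.054 [  8.6  -2.7 -11.8] 23.7
end t18.4 [  8.6  -2.7 -11.8]
```

The catch stopped it at about 0.043. I back off slightly, loosen the grip, lower the fingertips and feel along.

Run:
```python
from h import *;from bench import bot,planner,optics
p=lambda *a:print(*a,"t%.1f"%bot.read_time(),bot.read_contact_force())
A=.038
q,r=lidpose(A,-140,132);bot.move_linear(list(q),v=25,ori=list(r));p("back")
bot.command_gripper(29.5);p("open",bot.read_finger_gap())
q,r=lidpose(A,-140,114);bot.move_linear(list(q),v=40,ori=list(r));p("low",bot.read_ee_pos())
q,r=lidpose(A,-100,114);bot.move_linear(list(q),v=60);p("-100")
f0=np.array(bot.read_contact_force())
for y in np.arange(-98,-60,2.):
    q,r=lidpose(A,y,114);bot.move_linear(list(q),v=20);f=np.array(bot.read_contact_force());print(y,f)
    if f[1]-f0[1]<-2.0: break
p("end")
```

```text
back t18.7 [ 5.6 -0.5 -0.7]
open 29.281676789510993 t19.1 [-0.2  0.3  0.3]
low [ 531.6 -133.9  126. ] t19.7 [ 0.   0.1 -0.2]
-100 t20.6 [ 0.   0.5 -0.6]
-98.0 [ 0.7 -0.3 -0.3]
-96.0 [ 0.1  0.3 -0.4]
-94.0 [ 0.5 -0.5  0.2]
-92.0 [ 1.2  0.5 -0.2]
-90.0 [-0.6  0.1 -0.3]
-88.0 [-0.8 -0.8 -0.3]
-86.0 [-0.6 -1.8 -0.1]
end t22.3 [-0.6 -1.8 -0.1]
```

Run:
```python
from h import *;from bench import bot,planner,optics
p=lambda *a:print(*a,"t%.1f"%bot.read_time(),bot.read_contact_force())
A=.038
for y in np.arange(-84.5,-68.9,1.5):
    q,r=lidpose(A,y,114);bot.move_linear(list(q),v=20);f=np.array(bot.read_contact_force());print(y,f)
    if f[1]<-8: break
p("end",bot.read_ee_pos())
```

```text
-84.5 [-1.2 -2.2 -0.2]
-83.0 [-1.5 -2.2 -0.5]
-81.5 [-1.  -2.   0.6]
-80.0 [-0.9 -1.  -0. ]
-78.5 [-1.3 -1.7 -0.2]
-77.0 [-1.6 -1.  -0.1]
-75.5 [-0.9 -1.6  0.3]
-74.0 [-2.6 -2.1 -0.3]
-72.5 [-1.2 -2.   1. ]
-71.0 [-2.2 -3.1 -0.8]
-69.5 [-1.2 -3.2 -0.1]
end [532.6 -63.3 126.1] t25.1 [-1.2 -3.2 -0.1]
```

Run:
```python
from h import *;from bench import bot,planner,optics
p=lambda *a:print(*a,"t%.1f"%bot.read_time(),bot.read_contact_force())
A=.038;Y=-68.5
q,r=lidpose(A,Y,114);bot.move_linear(list(q),v=20);p("push")
bot.command_gripper(23);p("closed",bot.read_finger_gap(),bot.read_grip_force())
for a in list(np.arange(.042,.09,.006))+[.11,.14]:
    q,r=lidpose(a,Y,114);bot.move_linear(list(q),v=30,ori=list(r))
    f=np.array(bot.read_contact_force());print("%.3f"%a,f,"%.1f"%bot.read_finger_gap())
    if f[2]<-9 or np.linalg.norm(f)>18: print("stop");break
p("end")
```

```text
push t25.3 [-1.1 -5.3  0.8]
closed 23.682327673078575 29.23158360645175 t25.7 [-0.5 -6.6 -0.8]
0.042 [-0.7 -6.8 -1.5] 23.5
0.048 [-1.1 -4.9 -1.5] 23.8
0.054 [-0.7 -5.5 -1.8] 23.6
0.060 [-1.  -6.  -2.5] 23.8
0.066 [-0.3 -5.3 -1.1] 23.5
0.072 [-0.5 -5.3 -1.5] 23.5
0.078 [-1.  -5.2 -1.2] 23.6
0.084 [-2.  -5.4 -0.7] 23.5
0.110 [-2.2 -4.4  1. ] 23.9
0.140 [-1.5 -4.4  0.4] 23.7
end t28.5 [-1.5 -4.4  0.4]
```

The catch let go and the lid is past it. Now the rest of the arc.

Run:
```python
from h import *;from bench import bot,planner,optics
p=lambda *a:print(*a,"t%.1f"%bot.read_time(),bot.read_contact_force())
Y=-68.5;last=.14
for a in np.arange(.2,1.19,.06):
    q,r=lidpose(a,Y,114)
    try: bot.move_linear(list(q),v=55,ori=list(r))
    except bot.Unreachable as e: print("unreach %.2f"%a,e);break
    last=a;f=np.array(bot.read_contact_force());print("%.2f"%a,f,"%.1f"%bot.read_finger_gap())
    if np.linalg.norm(f)>20: print("stop");break
p("end %.3f"%last,bot.read_ee_pos(),np.round(bot.read_joint_positions(),2))
```

```text
0.20 [-0.9 -4.8  1.2] 23.6
0.26 [-1.9 -4.2  2. ] 23.4
0.32 [-1.2 -4.5  1.1] 23.8
0.38 [-1.4 -5.1  1.3] 23.7
0.44 [-1.3 -5.7  2. ] 23.6
0.50 [-1.1 -4.3  2.3] 23.4
0.56 [ 0.  -5.7  1. ] 23.4
0.62 [-1.8 -5.9  2.4] 23.8
0.68 [-1.  -5.4  1.7] 23.5
0.74 [-0.4 -6.7  1.7] 23.6
0.80 [-0.4 -5.5  2. ] 23.9
0.86 [-1.1 -6.4  0.4] 23.5
0.92 [-0.4 -7.   2.1] 23.5
0.98 [-0.1 -7.   2.4] 23.5
1.04 [ 0.8 -6.   2.6] 23.7
1.10 [ 1.2 -7.8  2.4] 23.8
1.16 [ 0.7 -7.5  1.9] 23.7
end 1.160 [663.6 -64.8 346. ] [ 0.1  1.1  1.2 -0.4 -2.9 -0.4] t35.4 [ 0.7 -7.5  1.9]
```

Run:
```python
from h import *;from bench import bot,planner,optics
for a in (1.16,1.1,1.06):
  for t in (0,-.1,-.2):
    print(a,t,[None if (j:=planner.solve_ik(*[list(v) for v in lidpose(a,-68.5,g,tilt=a+t)])) is None else np.round(j,2)[[2,4]] for g in (114,130,146,165,180)])
```

```text
1.16 0 [array([ 1.2, -2.9]), None, None, None, None]
1.16 -0.1 [array([ 1.2, -2.8]), array([ 1.3, -2.9]), None, None, None]
1.16 -0.2 [array([ 1.1, -2.6]), array([ 1.2, -2.8]), None, None, None]
1.1 0 [array([ 1.1, -2.7]), array([ 1.2, -2.8]), array([ 1.4, -3. ]), None, None]
1.1 -0.1 [array([ 1. , -2.6]), array([ 1.1, -2.7]), array([ 1.3, -2.8]), None, None]
1.1 -0.2 [array([ 0.9, -2.5]), array([ 1.1, -2.6]), array([ 1.2, -2.7]), None, None]
1.06 0 [array([ 1. , -2.6]), array([ 1.1, -2.7]), array([ 1.2, -2.8]), None, None]
1.06 -0.1 [array([ 0.9, -2.5]), array([ 1. , -2.6]), array([ 1.2, -2.7]), array([ 1.4, -2.8]), None]
1.06 -0.2 [array([ 0.9, -2.4]), array([ 1. , -2.5]), array([ 1.1, -2.6]), array([ 1.3, -2.7]), None]
```

Run:
```python
from h import *;from bench import bot,planner,optics
p=lambda *a:print(*a,"t%.1f"%bot.read_time(),bot.read_contact_force())
Y=-68.5;a=1.08
path=[(122,-.0),(130,-.06),(138,-.13),(146,-.2),(156,-.27),(166,-.36)]
ps=[tuple(map(list,lidpose(a,Y,g,tilt=a+t))) for g,t in path]
e,r=ps[-1];ps+=[([e[0]-5,e[1],e[2]+40],r),([e[0]-40,e[1],e[2]+90],r)]
ok=[planner.solve_ik(*x) is not None for x in ps];print(ok)
if all(ok):
    for b in (1.12,1.08):
        q,r=lidpose(b,Y,114);bot.move_linear(list(q),v=40,ori=list(r))
    p("lowered");bot.command_gripper(38);p("open",bot.read_finger_gap())
    for i,(q,r) in enumerate(ps):
        bot.move_linear(q,v=40 if i<6 else 100,ori=r);p(i)
        if np.linalg.norm(bot.read_contact_force())>10: print("stop");break
```

```text
[True, True, True, True, True, True, True, True]
lowered t36.2 [-0.8 -8.4  1. ]
open 37.89082163828231 t36.8 [ 0.4 -0.1 -0.5]
0 t37.1 [ 0.9 -0.8 -0.7]
1 t37.5 [ 1.6  0.2 -0.7]
2 t37.8 [-0.1 -0.8  0.1]
3 t38.2 [-0.3 -0.  -0.2]
4 t38.6 [ 0.1 -0.1 -0.5]
5 t39.0 [-0.4  0.3  3.5]
6 t39.5 [-0.8 -0.5 -0.8]
7 t40.3 [ 0.1 -0.9 -1.1]
```

Run:
```python
from h import *;from bench import bot,planner,optics
x,y,z=bot.read_ee_pos();bot.reach([500,0,480],[np.pi,0,-np.pi/2])
s=optics.snapshot("side");W=cloud(s);cv2.imwrite("pics/side9.png",s["frame"])
hsv=cv2.cvtColor(s["frame"],cv2.COLOR_BGR2HSV)
b=(hsv[...,2]>110)&(hsv[...,1]<60)&(W[...,2]>280)&(W[...,2]<380)&(abs(W[...,0]-670)<60)&(abs(W[...,1])<200)
print(bot.read_time(),b.sum(),np.median(W[b],0),np.percentile(W[b],[3,97],0),C(*(110-240*np.cos(1.08)+10*np.sin(1.08),0,132+240*np.sin(1.08)+10*np.cos(1.08))))
```

```text
41.3417 920 [664.6 -30.  357. ] [[ 654.5 -160.3  310.4]
 [ 696.9  167.   362. ]] [np.float64(669.9000409840733), np.float64(3.908791561001865), np.float64(348.3831572941248)]
```

View pics/side9.png

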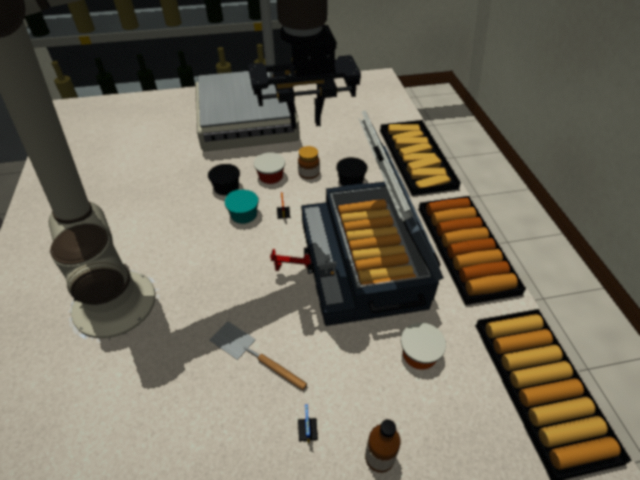

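The side view shows the lid standing open (rail from (365,115) to (430,245), about 1.1 rad) with the food visible. The clip is down at (290,260), and the tubs, tags, bottle and spatula are where they were.

```bash
python3 -c "
from bench import bot
print(bot.job_done(),bot.read_time())"
```

```text
the job is handed in; nothing more can be done
the job is handed in; nothing more can be done
```

The carrier is open and handed in at about 41 s: the clip is right down, the safety catch was pushed aside with about 7 N, and the lid stands by itself at about 1.1 rad with nothing else moved.

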